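# Run the hold-down nut onto the centrifuge rotor

## Robot

A 6-joint arm with a two-finger parallel gripper is mounted at the origin on the work surface. World frame = base frame: x ahead of the robot, y to its left, z up, the work surface at z = 0. Lengths are in m, angles in degrees, forces in N, time in s.
With the tool pointing down it reaches from about 0.325 to 0.775 m from the base axis. Payload 5.5 kg.
Tool frame: the origin (TCP) lies at the centre of the arm's flange, where the gripper is bolted on; the fingertips stand 182 mm ahead of it and the grasp point (between the pads) lies 163 mm ahead of it; z points along the fingers, y is the line along which they close (so a half turn about z gives the same grasp; the last joint's range is limited). The gripper opens to 88 mm and grips with 3 to 60 N. Pads are 20 mm wide; open, the fingers measure 115 mm over their backs; the gripper's body (75 mm by 178 mm) begins 61 mm behind the grasp point.
Start: joints at [-77.79, 5.22, 70.514, -0, 104.267, -3.249], TCP at [0.16, -0.578, 0.405] pointing down, gripper open.
Joint ranges: [-164.24, 164.24], [-49.07, 125.15], [9.68, 141.18], [-86.29, 266.29], [3.28, 154.24], [-151.56, 151.56]. Speed limits (degrees/s): [147.25, 147.25, 172.46, 180, 180, 180].

## Interface

Orientations are given as [roll, pitch, yaw] about the fixed x, y, z axes, in that order (R = Rz(yaw) Ry(pitch) Rx(roll)).
In Python, from station import r gives the robot as it stands. The module is installed in compiled form; this text tells all that it offers. Calls block until the motion is done:
- r.reach(position, orientation): joint-space move of the TCP to a pose.
- r.servo_line(position, rotation=None, speed=0.15): straight line of the TCP; rotation=None keeps the orientation; speed is the mean speed in m/s.
- r.move_joints(angles): joint-space move.
- r.let_go() and r.grab(squeeze=None): open the fingers fully, or close them until they stop; squeeze is the grip in N (None keeps the last).
- r.wait(seconds).
- r.inverse_kinematics(position, orientation): joint angles nearest the present ones, or None.
- r.sense(): the state.
- r.snapshot(name): name is "side" or "top" or "wrist"; returns a dict with "frame" (384x512x3 uint8, red, green, blue), "fx", "fy", "cx", "cy" (pixels), "R" (3x3) and "t" (3): a world point X has camera coordinates R X + t. Camera axes: x right, y down, z forward; pixel columns grow to the right and rows downward; lengths in m; the calibration is good to about 2 mm. A picture is of the moment at which its call begins. There is no depth.
A pose or a line that the arm cannot do raises r.IKError and nothing moves.
- r.hand_in(): hands the job in; it is judged then, once.
The state is a dict: "clock": time; "joints": joint angles; "joint_vel": joint speeds; "joint_torque": joint torques, N m; "tcp_pos": TCP position; "orientation": TCP orientation; "contact_force": force on the tool from outside, world axes, zero at the start; "torque": the same for the moment, N m; "opening": finger opening in m; "gripper_force": force on a finger pad.
Only numpy, scipy, OpenCV 4.12 (cv2) and the standard library are available. Lean on these libraries where they do the work, as an engineer would, in place of code of your own. Each camera call takes 0.05 s, during which the arm holds its last target. There are 200 camera calls.

## Task

Take the wing nut from the mat, set it over the centrifuge's spindle, turn it backward (counterclockwise from above) until it drops into the thread start, then forward until it sits fully home on the rotor cover, and let go. Be gentle: if the nut is forced against a stop or overtightened the braked rotor is dragged round, and it must stay as it stands; do not press hard either. Leave the timer, sharps bin and tube rack where they are.

Things in the scene. Friction and masses are not known exactly. Their poses are not given: they have to be found in the camera images.
- nut: Loose plain steel wing nut, 0.1 to 0.2 kg, upright on the mat. Origin: centre of its flat underside; z up its axis. Hub 50 mm wide, 36 mm high, closed on top, hollow below (bore 39 mm wide, 32 mm deep). Three inward lugs (round 4 mm pins, 120 degrees apart) stick into the bore, their lowest line 3 mm above the underside. On the hub stands a flat grip bar.
- nut_grip (a point): Point on the nut's axis in its grip bar, 57 mm above the underside, 21 mm above the hub's top: grip here. The bar is 46 mm long along the nut's x, 10 mm thick along its y (pinch across y), and ends 63 mm above the underside. Axes as the nut's.
- mat: Black rubber mat, 120 x 120 x 4 mm, fixed on the bench, on which the nut stands. Origin: centre of its underside.
- seat (a point): Centre of the flat top of the boss (62 mm wide) on the aluminium rotor cover (172 mm wide) of the white round bench centrifuge (236 mm wide), 130 mm above the bench. The nut's underside rests here when home. z up the spindle; x, y turn with the rotor. Thread on the spindle: right-hand, three starts, lead 30 mm a turn; clockwise from above lowers the nut.
- crown (a point): Spindle axis at the flat crown (36 mm wide) on top of the thread, 20 mm above the seat. A nut set on it rests on its lugs, underside 17 mm above the seat. Its three gaps, 120 degrees apart, are the thread starts; no pose tells their angle. By chance lugs may fall straight into the gaps, land on the stops (underside 21 mm up) or catch on a gap's edge: ease forward 5 degrees, push lightly.
- spindle_tip (a point): Tip of the spindle, on its axis, 30 mm above the seat and 10 mm above the crown: above the crown the spindle is a 24.6 mm wide round pilot, straight for 3 mm, then a cone to 12 mm at the tip, which centres the nut's lugs (26 mm between them).
- centrifuge: The white round bench centrifuge, fixed: 236 mm wide, 116 mm high, a control box on its own -x side (135 mm from the axis, 66 mm high). Origin: on the bench, on the spindle's axis. A nut on the crown, turned backward by up to 120 degrees, drops into the gaps (underside 8 to 10 mm above the seat) and soon meets a wall; turned forward it jams on 4 mm high stops.
- rotor_rim (a point): Point on top of the rotor cover, 80 mm from the spindle's axis along the seat's x. Moves if the rotor is dragged: its brake holds about 0.5 N m about the axis and slips above. Turning the nut under a light push takes less than 0.1 N m. From the gaps some 115 degrees forward bring the nut to the seat; up to about 25 degrees more make it snug.
- timer: Bystander: small white timer, 62 x 70 x 18 mm, lying on the bench. Origin: centre of its underside.
- sharps: Bystander: red sharps bin with a white lid, 106 x 126 x 160 mm. Origin: centre of its underside.
- rack: Bystander: blue tube rack with tubes, 70 x 160 x 90 mm. Origin: centre of its underside.

How it is judged (in metres and radians):
On the way:
1. the nut is over the spindle, on its crown or lower (horizontal distance between nut and seat below 0.004 m and z of nut in the frame of seat below 0.0195 m), for 0.2 s.
At the end, for the whole second after the job is handed in: The nut is screwed fully home: its underside within 1.5 mm of the seat on the rotor cover, its axis within 4 mm of the spindle's and upright within 4 degrees, at rest and released (z of nut in the frame of seat below 0.0015 m and horizontal distance between nut and seat below 0.004 m and angle between nut's own z axis and vertical below 0.07 rad and linear speed of nut below 0.02 m/s and contact force between the fingers and nut below 0.05 N); the robot touches nothing.
It fails at once if the rotor is dragged round (its rim moves more than 5 mm) (distance of rotor_rim from where it was at the start of the episode above 0.005 m).
It fails at once if the nut is jammed or pressed against the centrifuge with more than 60 N in all (contact force between nut and centrifuge above 60 N).
It fails at once if a bystander is pushed more than 20 mm (distance of any of timer, sharps, rack from where it was at the start of the episode above 0.02 m).
It also fails if it takes over 70 s, if anything falls off the work surface, if the arm or the gripper's body presses on something with over 40 N, if the wrist force passes 120 N, or if a joint passes its speed limit or range.

## Working session

There is one attempt and no reset: what is moved stays moved. The work goes in short steps, each a Python script; the robot and the scene stay as the last script left them, time stands still between calls to the robot, and variables do not carry over. Pictures are saved under pics/ and viewed, at most 10 in all, crops included, and the job is handed in when it is done.

```bash
mkdir -p pics; python3 - <<'E'
from station import r
import cv2,numpy as np
for n in("side","top"):
    s=r.snapshot(n); cv2.imwrite(f"pics/{n}.png",s["frame"][:,:,::-1])
    np.savez(f"{n}.npz",**s); print(n,s["fx"],s["cx"],s["cy"],np.round(s["R"],3).tolist(),s["t"])
print(r.sense())
E
python3 -c "
import cv2,numpy as np
cv2.imwrite('pics/both.png',cv2.resize(np.hstack([cv2.imread('pics/top.png'),cv2.imread('pics/side.png')]),(800,300)))"
```

```text
side 385.7482211296981 263.70538331332034 195.70069532982438 [[-0.88, -0.474, -0.002], [-0.325, 0.607, -0.725], [0.346, -0.638, -0.688]] [0.55324621 0.28820237 0.88717841]
top 484.99081291508514 253.64750853820655 197.6962993924244 [[0.001, -1.0, -0.006], [-0.995, -0.0, -0.103], [0.103, 0.006, -0.995]] [0.00715854 0.61227762 1.46166376]
{'clock': 0.1, 'joints': array([-7.77900588e+01,  5.25804199e+00,  7.05748564e+01,  7.85857771e-04,
        1.04267739e+02, -3.24910270e+00]), 'joint_vel': array([ 0.10933974, -0.14833219, -0.13897327, -0.0105501 ,  0.02542636,
       -0.00849965]), 'joint_torque': array([ 2.18182686e-03, -4.47857523e+01, -4.07570815e+01,  7.00680516e-02,
        2.84053618e-02, -1.21841140e-04]), 'tcp_pos': array([ 0.1599355 , -0.57833882,  0.40362877]), 'orientation': array([-1.79899568e+02, -6.46455672e-03,  1.54592313e+01]), 'contact_force': array([-0.18715833, -0.37626396, -0.26036375]), 'torque': array([-0.01761001, -0.02656071,  0.01005777]), 'gripper_force': 0.0, 'opening': 0.087935322071026}
```

View pics/top.png

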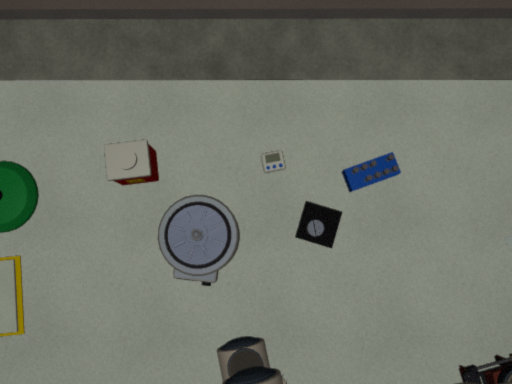

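View pics/side.png

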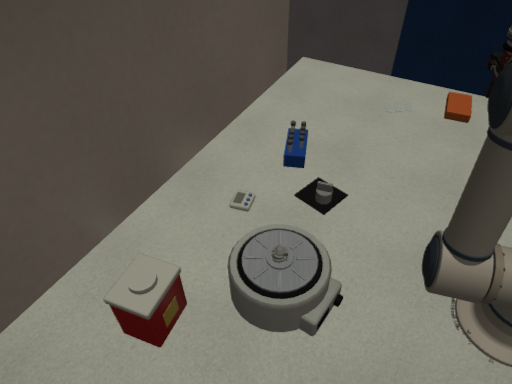

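The top view shows the nut on the mat at about (316,229), its bar near vertical in the image, and the spindle at about (197,235). In the side view the nut is at about (324,190) and the spindle at about (280,253).

```bash
cat > h.py <<'E'
import numpy as np,cv2
def ray(s,u,v,z):
    R=np.array(s["R"]);t=np.array(s["t"]);C=-R.T@t
    d=R.T@np.array([(u-s["cx"])/s["fx"],(v-s["cy"])/s["fy"],1]); return C+d*(z-C[2])/d[2]
E
python3 - <<'E'
from station import r
from h import *
t=np.load("top.npz");s=np.load("side.npz")
n=ray(t,316,229,.05)
print("nut",n,ray(s,324,190,.05)); print("spindle",ray(t,197,235,.155),ray(s,280,253,.155))
def look(x,y,name):
    r.reach([x,y,.42],[180,0,15]); w=r.snapshot("wrist"); np.savez(name+".npz",**w)
    cv2.imwrite(f"pics/{name}.png",w["frame"][:,:,::-1])
    print(name,-w["R"].T@w["t"],np.round(w["R"],3).tolist(),r.sense()["clock"],r.sense()["tcp_pos"])
look(n[0]-.06,n[1],"wn")
E
```

```text
nut [ 0.51545496 -0.18082859  0.05      ] [ 0.51611053 -0.16655089  0.05      ]
spindle [0.4943603  0.16543915 0.155     ] [0.49171584 0.17845259 0.155     ]
wn [ 0.52579924 -0.16238473  0.40199683] [[0.259, -0.966, 0.0], [-0.93, -0.249, 0.269], [-0.26, -0.07, -0.963]] 1.95 [ 0.45529271 -0.18165858  0.41988193]
```

View pics/wn.png

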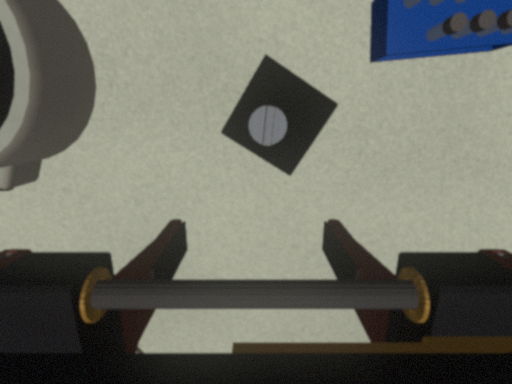

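The wrist view shows the nut's hub at about (268,125) with the bar running near vertical in the image. I'll take a closer look for the grasp.

```bash
python3 - <<'E'
from station import r
from h import *
n=ray(np.load("wn.npz"),268,125,.045);print(n)
a=np.radians(15);p=n[:2]-.045*np.array([np.cos(a),np.sin(a)])
r.reach([p[0],p[1],.30],[180,0,15]); w=r.snapshot("wrist"); np.savez("wn2.npz",**w)
g=w["frame"]; cv2.imwrite("pics/wn2.png",g[:,:,::-1]); print(w["fx"],r.sense()["clock"],ray(w,256,192,.06))
E
```

```text
[ 0.5202018 -0.1820185  0.045    ]
273.49488841785967 2.5583 [ 0.48816784 -0.19229216  0.06      ]
```

View pics/wn2.png

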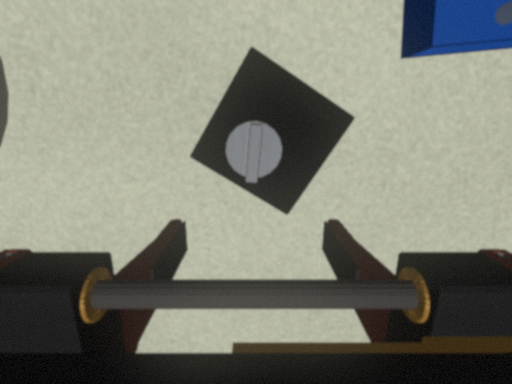

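The bar's top runs from about (255,124) to (252,182) and the hub is at (254,150). I'll compute the pose, check its length, then grasp.

```bash
python3 - <<'E'
from station import r
from h import *
w=np.load("wn2.npz"); g=w["frame"].astype(int)
hsv=cv2.cvtColor(w["frame"],cv2.COLOR_RGB2HSV)
m=np.zeros(g.shape[:2],np.uint8); m[110:190,215:290]=(g[110:190,215:290].sum(2)>230)
cs,_=cv2.findContours(m,cv2.RETR_EXTERNAL,cv2.CHAIN_APPROX_NONE); c=max(cs,key=cv2.contourArea)
(cx,cy),rad=cv2.minEnclosingCircle(c); print("hub px",cx,cy,rad,cv2.contourArea(c),cv2.boundingRect(c))
print("hub",ray(w,cx,cy,.04))
a,b=ray(w,255.5,123.5,.067),ray(w,252.3,182.5,.067)
print(a,b,"len",np.linalg.norm(a-b),"mid",(a+b)/2,"ang",np.degrees(np.arctan2(*(a-b)[1::-1])))
e=r.sense();print(e["tcp_pos"],e["contact_force"])
E
```

```text
hub px 253.0 151.5 31.08466148376465 2557.5 (225, 121, 58, 62)
hub [ 0.51807862 -0.18159424  0.04      ]
[ 0.54244086 -0.17719245  0.067     ] [ 0.49696058 -0.186763    0.067     ] len 0.04647635132513731 mid [ 0.51970072 -0.18197772  0.067     ] ang 11.883532449770332
[ 0.47695678 -0.19409634  0.30244338] [0.3007863  0.25769164 0.37529962]
```

```bash
python3 - <<'E'
import cv2
g=cv2.imread("pics/wn2.png")[105:195,205:305]
cv2.imwrite("pics/crop.png",cv2.resize(g,None,fx=6,fy=6,interpolation=cv2.INTER_CUBIC))
E
```

```text
(no output)
```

View pics/crop.png

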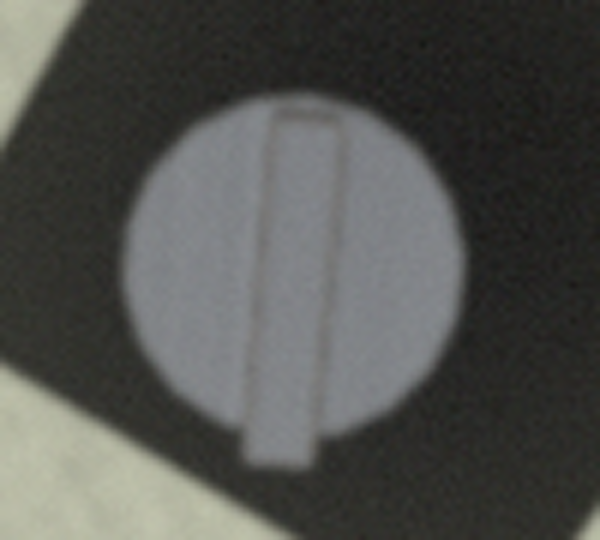

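The crop shows the bar's edges tilted about 4.8° from image vertical, with its ends at full-frame (256.3,124.7) and (251.5,182.5).

```bash
python3 - <<'E'
from station import r
from h import *
w=np.load("wn2.npz")
a,b=ray(w,256.3,124.3,.067),ray(w,251.5,182.5,.067); m=(a+b)/2; yaw=np.degrees(np.arctan2(*(a-b)[1::-1]))
print(m,yaw,np.linalg.norm(a-b))
r.reach([m[0],m[1],.30],[180,0,yaw])
r.servo_line([m[0],m[1],.225],speed=.08)
e=r.sense();print(e["tcp_pos"],e["contact_force"],e["clock"])
r.grab(25); e=r.sense();print(e["opening"],e["gripper_force"],e["contact_force"],e["tcp_pos"])
z=r.sense()
r.servo_line([m[0],m[1],.34],speed=.1); e=r.sense();print(e["opening"],e["gripper_force"],e["contact_force"],e["torque"],e["clock"],e["tcp_pos"])
# carry to view pose behind the spindle
a=np.radians(20)
r.reach([.494-.06*np.cos(a),.170-.06*np.sin(a),.42],[180,0,20]); w=r.snapshot("wrist"); np.savez("ws.npz",**w); cv2.imwrite("pics/ws.png",w["frame"][:,:,::-1])
e=r.sense();print(e["tcp_pos"],e["contact_force"],e["torque"],e["clock"])
E
```

```text
[ 0.51940915 -0.18203767  0.067     ] 10.27150788790181 0.0459700958515873
[ 0.51965667 -0.18214066  0.22574411] [-1.17133032 -0.62204665 -0.5517459 ] 3.9417
0.010003769905378266 24.992659091949463 [ 0.15001103 -0.07915345 -0.54080211] [ 0.51939584 -0.18200396  0.22493885]
0.00971483248702319 24.991995692253113 [ 0.25898802  0.25518146 -2.26931735] [-0.02420745  0.02346231 -0.00056823] 6.4167 [ 0.5193292  -0.18198809  0.33895934]
[0.43811154 0.14871665 0.41937611] [ 0.18128241 -0.26354404 -0.97363205] [-0.05036609 -0.00538108  0.00917724] 7.7833
```

View pics/ws.png

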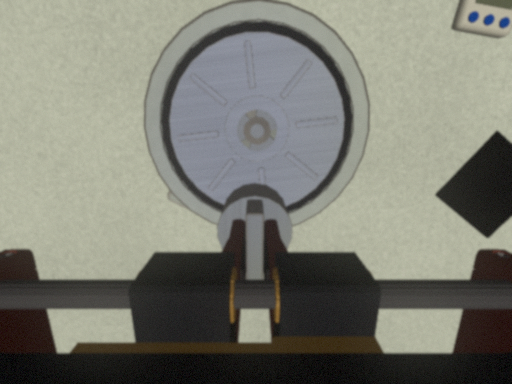

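The nut is held, bar between the pads with its far end at about (255,200). The spindle's tip is at about (257,129) inside a brownish ring, and the rotor cover is centred near (258,122).

```bash
python3 - <<'E'
from station import r
from h import *
w=np.load("ws.npz");f=w["frame"];g=f.astype(int)
d=(g[:,:,0]-g[:,:,2]); m=np.zeros(d.shape,np.uint8); m[95:165,220:295]=(d[95:165,220:295]>-5)
cs,_=cv2.findContours(m,cv2.RETR_EXTERNAL,cv2.CHAIN_APPROX_NONE);c=max(cs,key=cv2.contourArea)
(cx,cy),rad=cv2.minEnclosingCircle(c);M=cv2.moments(c);print("crown px",cx,cy,rad,cv2.contourArea(c),M["m10"]/M["m00"],M["m01"]/M["m00"])
u,v=M["m10"]/M["m00"],M["m01"]/M["m00"]
C=ray(w,u,v,.150);L=ray(w,u-rad,v,.15);print("crown",C,"diam",2*np.linalg.norm(C-L))
print("tip",ray(w,257,129,.160))
t=np.load("top.npz");f=t["frame"].astype(int)
d=f[:,:,0]-f[:,:,2]; print(d[228:242,190:205].tolist()[6])
# nut in tool frame: far end of bar
e=r.sense();p=e["tcp_pos"];zt=p[2]-.163+.006
q=ray(w,255,200,zt)-p;a=np.radians(20);print("bar end in tool x,y",q[0]*np.cos(a)+q[1]*np.sin(a),q[0]*np.sin(a)-q[1]*np.cos(a))
im=w["frame"][90:290,180:330,::-1];cv2.imwrite("pics/crop2.png",cv2.resize(im,None,fx=3,fy=3,interpolation=cv2.INTER_CUBIC))
E
```

```text
crown px 256.3099060058594 129.084716796875 19.809736251831055 797.5 256.576802507837 129.70741901776384
crown [0.49639671 0.16813048 0.15      ] diam 0.03554307280748308
tip [0.4974828  0.16823339 0.16      ]
[-15, -11, -1, 2, -8, -13, -12, -8, 0, 5, 2, -3, -5, -13, -19]
bar end in tool x,y 0.030099577057438008 -5.560222430942875e-05
```

View pics/crop2.png

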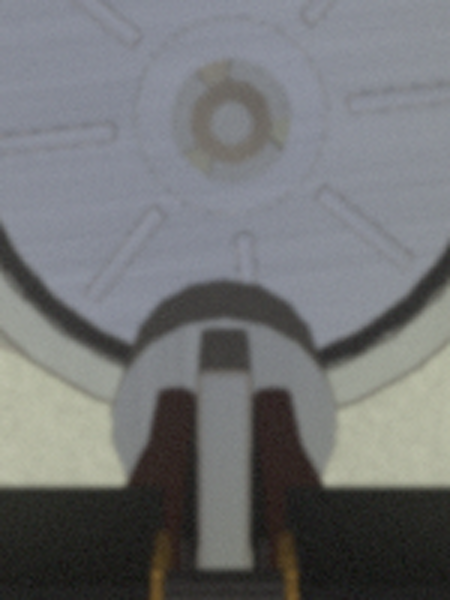

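The crop confirms the spindle centre, and the bar's true top end is at about row 213, so the nut is centred in the grip. Next I place it above the spindle at yaw 120 and lower it gently.

```bash
cat >> h.py <<'E'
from station import r
def st():
    a=[r.sense() for _ in range(1)][0]
    return a["contact_force"],a["torque"],a["tcp_pos"],a["orientation"][2],a["clock"]
def go(x,y,z,yaw,sp): r.servo_line([x,y,z],[180,0,yaw],speed=sp)
def show(tag):
    f,m,p,yw,t=st(); print(tag,np.round(f,1),np.round(m,2),"xyz mm",np.round(p*1e3,1),"yaw",round(yw,1),"t",round(t,2),flush=True); return f,m,p,yw,t
E
python3 - <<'E'
from h import *
x,y=.4965,.1682
print(r.inverse_kinematics([x,y,.36],[180,0,-25]),r.inverse_kinematics([x,y,.36],[180,0,245]))
r.reach([x,y,.41],[180,0,120]); 
r.wait(.2);f0=show("above")[0]
go(x,y,.386,120,.06);show("tip")
z=.386
while z>.364:
    z-=.001; go(x,y,z,120,.02); f=st()[0]
    if f[2]-f0[2]>4 or np.hypot(*(f-f0)[:2])>8: break
show("contact z=%.4f"%z)
E
```

```text
[ 1.49961740e+01 -6.74009872e+00  8.68851978e+01 -2.54444375e-14
  9.98549009e+01  1.29996174e+02] [  14.99617397   -6.74009872   86.88519782    0.           99.85490089
 -140.00382603]
above [ 0.6  0.5 -0.6] [ 0.01 -0.14  0.01] xyz mm [496.4 168.1 410.1] yaw 120.0 t 9.52
tip [-0.4  0.3 -1.2] [ 0.   -0.1   0.03] xyz mm [496.4 168.2 385.6] yaw 120.0 t 10.07
contact z=0.3660 [-2.9 -2.1  7.2] [-0.18  0.42 -0.03] xyz mm [496.3 168.1 367.6] yaw 120.0 t 15.07
```

Contact is at underside about 16.6 mm above the seat, so the nut is on the crown. Now I turn backward under a light push.

```bash
cat > back.py <<'E'
from h import *
x,y,z,yaw=.4962,.1680,.366,120
f,m,p,yw,t=st(); z0=p[2]; fb=-.9; m0=0.02
for i in range(28):
    yaw+=5; go(x,y,z,yaw,.02); f,m,p,yw,t=st()
    fz=f[2]-fb
    if i%4==0 or fz<2: show(f"ztar {z:.4f}")
    if abs(m[2]-m0)>.2: show("TORQUE");break
    if fz>9: z+=.0005
    if fz<2:  # dropped?
        for k in range(10):
            z-=.001; go(x,y,z,yaw,.02); f,m,p,yw,t=st()
            if f[2]-fb>4: break
        if p[2]<z0-.004: show(f"DROPPED z {z:.4f}");break
        show("after lower")
print(x,y,z,yaw)
E
python3 back.py
```

```text
ztar 0.3660 [-1.6 -0.1  6.7] [-0.11  0.02  0.05] xyz mm [496.3 168.  367.6] yaw 125.0 t 15.32
ztar 0.3660 [ 0.7 -0.3  5.7] [-0.14 -0.19  0.06] xyz mm [496.4 168.  367.2] yaw 144.9 t 16.32
ztar 0.3660 [ 2.1 -0.8 -1.2] [-0.03 -0.45  0.02] xyz mm [496.3 168.  365.5] yaw 154.7 t 16.82
DROPPED z 0.3580 [-2.7  0.2  4.8] [-0.02  0.23 -0.02] xyz mm [496.  168.  359.1] yaw 155.0 t 18.82
0.4962 0.168 0.358 155
```

It dropped into the gaps (underside about 8 mm up). Now forward, keeping a light push and watching the torque.

```bash
cat > fwd.py <<'E'
from h import *
x,y,z,yaw=.4962,.1680,.358,155
fb=-.9;m0=.02
for i in range(27):
    yaw-=5; go(x,y,z,yaw,.02); f,m,p,yw,t=st(); fz=f[2]-fb
    if i%3==0 or yaw<50: show(f"ztar {z:.4f} yawtar {yaw}")
    if abs(m[2]-m0)>.22: show("TORQUE");break
    if fz<-8: show("PULL"); z-=.001
    z+= -.0006 if fz<3 else -.0004 if fz<6 else 0 if fz<9 else .0005
    x+=np.clip((f[0]-.3)*5e-5,-2e-4,2e-4); y+=np.clip((f[1])*5e-5,-2e-4,2e-4)
print(x,y,z,yaw)
E
python3 fwd.py
```

```text
ztar 0.3580 yawtar 150 [-0.1 -0.7  4.6] [-0.02 -0.19  0.03] xyz mm [496.3 167.9 358.7] yaw 150.1 t 19.07
ztar 0.3572 yawtar 135 [-0.7 -0.   4.7] [ 0.05 -0.3  -0.05] xyz mm [496.3 167.9 357.4] yaw 135.2 t 19.82
ztar 0.3560 yawtar 120 [0.6 0.1 5.2] [ 0.09 -0.3  -0.01] xyz mm [496.2 167.9 356.2] yaw 120.2 t 20.57
ztar 0.3552 yawtar 105 [ 1.6 -0.   2.3] [ 0.   -0.31 -0.11] xyz mm [496.3 168.  355. ] yaw 105.3 t 21.32
ztar 0.3538 yawtar 90 [ 0.6 -0.1  2. ] [-0.1  -0.1  -0.04] xyz mm [496.3 167.9 353.8] yaw 90.3 t 22.07
ztar 0.3524 yawtar 75 [-0.7 -0.4  3.3] [-0.08 -0.1  -0.08] xyz mm [496.3 167.9 352.5] yaw 75.3 t 22.82
ztar 0.3510 yawtar 60 [-0.5  0.4  4. ] [-0.11 -0.06 -0.05] xyz mm [496.3 167.8 351.2] yaw 60.3 t 23.57
ztar 0.3502 yawtar 45 [0.1 0.  6.6] [-0.03  0.02 -0.04] xyz mm [496.3 167.9 350.9] yaw 45.2 t 24.32
ztar 0.3502 yawtar 40 [ 0.1 -0.9  6.5] [-0.07  0.05 -0.04] xyz mm [496.3 167.9 350.9] yaw 40.2 t 24.57
ztar 0.3502 yawtar 35 [0.2 0.3 5.7] [-0.08  0.05 -0.15] xyz mm [496.3 167.8 350.9] yaw 35.2 t 24.82
ztar 0.3502 yawtar 30 [-1.  -1.3  7.6] [-0.21  0.24 -0.06] xyz mm [496.2 167.7 350.9] yaw 30.2 t 25.07
ztar 0.3502 yawtar 25 [-0.9 -0.6  6.7] [-0.24  0.1   0.32] xyz mm [496.1 167.7 350.8] yaw 25.3 t 25.32
TORQUE [-0.9 -0.6  6.7] [-0.24  0.1   0.32] xyz mm [496.1 167.7 350.8] yaw 25.3 t 25.32
0.4961807296000304 0.16780286473663372 0.35019999999999984 25
```

z levelled off at 350.9 mm (underside about 130 mm, so home) and the torque rose to snug. I'll release, retreat and check.

```bash
python3 - <<'E'
from h import *
r.let_go(); show("open")
p=r.sense()["tcp_pos"]; r.servo_line([p[0],p[1],.44],speed=.1)
r.reach([.43,.145,.42],[180,0,20])
w=r.snapshot("wrist");np.savez("we.npz",**w);show("end")
f=w["frame"][30:230,130:400,::-1]
cv2.imwrite("pics/end.png",cv2.resize(f,None,fx=2.8,fy=2.8,interpolation=cv2.INTER_CUBIC))
E
```

```text
open [-0.3  0.2  0. ] [-0.04  0.    0.06] xyz mm [496.2 167.8 350.2] yaw 25.0 t 26.57
end [-0.2  0.  -0.1] [-0.01  0.01 -0.03] xyz mm [430.  145.  419.7] yaw 20.0 t 28.06
```

View pics/end.png

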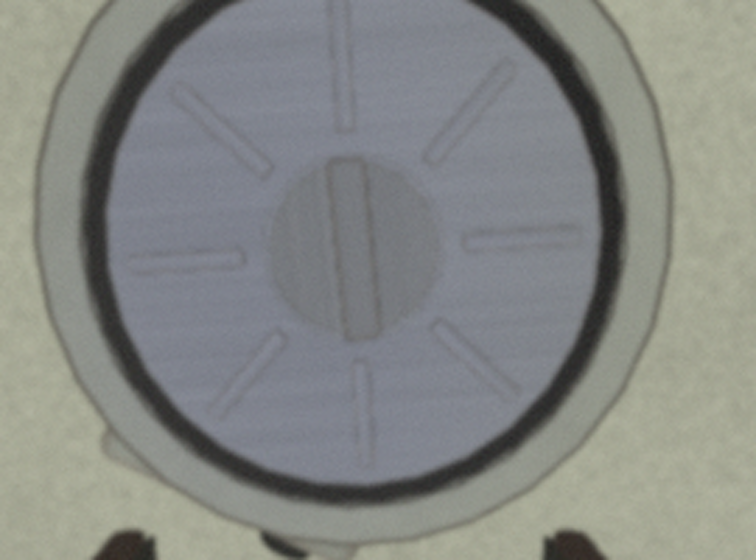

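The nut sits centred on the spindle (crop 355,245), upright and clear of the fingers. The rotor's ribs stand as in the earlier view.

```bash
python3 -c "
from station import r
print(r.hand_in())"
```

```text
the job is handed in; nothing more can be done
None
```

The wing nut is screwed home and released: its underside is at about the seat's 130 mm (read from the arm's height), the closing torque was 0.32 N m, and in the last picture the rotor had not turned. I handed the job in after about 28 s of robot time; no verdict was shown.

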